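# Open the carton rack: release the ratchet and push the follower back

### The arm

A 6-joint arm with a two-finger parallel gripper is mounted at the origin on the work surface. World frame = base frame: x ahead of the robot, y to its left, z up, the work surface at z = 0. Lengths are in m, angles in rad, forces in N, time in s.
With the tool pointing down it reaches from about 0.375 to 0.975 m from the base axis. Payload 3.8 kg.
Tool frame: the origin (TCP) lies between the finger pads; the fingertips stand 11 mm ahead of it and the grasp point (between the pads) lies 8 mm behind it; x points along the fingers, z is the direction in which the jaws open and shut, and the axes are right-handed (so a half turn about x gives the same grasp; the last joint's range is limited). The gripper opens to 85 mm and grips with 20 to 120 N. Pads are 22 mm wide; open, the fingers measure 114 mm over their backs; the gripper's body (76 mm by 85 mm) begins 54 mm behind the grasp point. The pads swing forward as they close: fully open they stand 13 mm farther back than shut.
Start: joints at [-1.179, 0.264, 1.604, -0, 1.274, -0.037], TCP at [0.281, -0.614, 0.242] pointing down, gripper open.
Joint ranges: [-2.63, 2.63], [-0.94, 2.18], [0.31, 2.57], [-1.31, 4.45], [0, 2.66], [-2.55, 2.55]. Speed limits (rad/s): [2.57, 2.57, 3.14, 3.14, 3.14, 3.14].

### API

Orientations are given as a rotation vector (axis times angle).
In Python, from workcell import bot gives the robot as it stands.
- The arm moves only by the tool step_arm, never from a script. Its argument "targets" is one flat list of numbers, 7 for each row, row after row: the shift along the tool's x, y, z in m, then the turn, a rotation vector about the tool's x, y, z in degrees, then the closure in counts, from 0 (fully open) to 255 (shut). A call has 1 to 20 rows; each row is the pose to reach, as a shift and turn from the pose commanded when the call began, along the tool's axes at that moment; what a row does not reach only later rows make up. A row lasts 1/8 s, in which the tool goes at most 62.5 mm and 10.7 degrees, less where a joint would pass 70% of its speed; a pose out of reach is approached as far as the arm can. A call with a gripper value outside its range is refused whole. The fingers move at their own pace and stop on an object; "squeeze" is the grip in N (left out, the last holds). Time passes only in rows, so rows that repeat a pose let the fingers close. It gives the time, the measured TCP pose, the force and the opening at its end, in the units of the state.
- bot.read_state(): the state, without advancing time (a new reading comes with each control period).
- bot.read_camera(name): name is "scene" or "side" or "wrist"; returns a dict with "frame" (420x560x3 uint8, red, green, blue), "depth" (420x560 float32, m along the optical axis (not along the pixel's ray), 0 where there is no reading), "fx", "fy", "cx", "cy" (pixels), "rvec" (rotation vector, rad) and "tvec" (3), from world to camera coordinates, as OpenCV has them. Camera axes: x right, y down, z forward; pixel columns grow to the right and rows downward; lengths in m; the calibration is good to about 2 mm. A picture is of the moment at which its call begins.
- bot.finish_job(): hands the job in, once; it reports no verdict.
The state is a dict: "time": time; "q": joint angles; "joint_vel": joint speeds; "joint_torque": joint torques, N m; "tool_pos": TCP position; "tcp_rot": TCP orientation; "wrist_force": force on the tool from outside, world axes, zero at the start; "torque": the same for the moment, N m; "width": opening from 0.0 (shut) to 1.0 (fully open).
Only numpy, scipy, OpenCV 4.12 (cv2) and the standard library are available. Lean on these libraries where they do the work, as an engineer would, in place of code of your own. Each camera call takes 0.05 s, during which the arm holds its last target.

### The job

A delivery has come in and the carton rack has to be opened up for it. With the fingertips, press down the release paddle on the rack's sliding follower and, keeping it pressed, push the follower back along its toothed bar, away from the cartons, until it is fully back against the end stop; then let go so that the paddle springs up again. It is fingertip work: lift nothing, and leave the cartons in the rack, the bottle and the jar standing where they are.

Things in the scene. Friction and masses are not known exactly. Their poses are not given: they have to be found in the camera images.
- rack: White sheet-steel carton rack screwed to the counter (fixed): tray 165 mm (x) by 460 mm (y), floor 4 mm thick. Origin: centre of its underside, on the counter. +y runs along the rack and is 'back', away from the cartons. A blue basket of cartons (the delivery, 240 by 170 by 110 mm) stands beyond the -y end. End plates: 112 mm tall at -y, by the cartons; 34 mm at +y.
- end_stop (a point): Rubber end stop on the bar at the rack's +y end, front face, 83 mm high. The steel bar, 10 mm wide, runs the rack's whole length along y at its x = +60 mm; its top is 92 mm above the counter and carries 3.5 mm saw teeth every 8 mm. A bracket 108 mm tall holds it behind the stop.
- follower (a joint): Travel (m) of the sliding follower along the bar toward the rack's +y: 0 nearest the cartons, 0.190 fully back on the end stop. Jaw plate 101 mm wide, 92 mm high, and a grey housing on the bar; 0.35 kg, drags with 2 N. A ratchet: it clicks freely toward the cartons (about 6 N); backwards it locks within 8 mm unless the paddle is held down.
- push_face (a point): Centre of the upright front face of the follower's grey hood, facing the cartons (rack -y), over the bar: the face to push back on. This point is 135 mm high; the face is 37 mm wide (rack x) and reaches from 126 mm to the hood's top at 146 mm, above the paddle's root. The hood runs 68 mm back from it. Moves with the follower.
- release (a joint): Angle (rad) of the spring-loaded release lever: 0 to 0.1 when up (depends on how the pawl lies on the teeth), pawl clear of the teeth from 0.13 on, paddle level at 0.17, hard stop at 0.28. 2 to 5 N at the paddle's middle press it down; let go, it springs up and the pawl falls into the teeth.
- paddle_top (a point): Middle of the top of the black ribbed release paddle, over the bar, 15 mm before (rack -y of) the push face. Paddle 30 mm wide (rack x), its top reachable from the push face to 44 mm before it. Up, it slopes: this point is about 125 mm high. Pressed level its top is 118 mm high (pawl clear); at the hard stop 113 mm. A fingertip with its underside at 118 mm can push the face meanwhile.
- carton0: A flat white carton with a plain blue band, 92 mm (its x) by 40 mm (its y) by 105 mm tall, about 0.11 kg, standing in the rack, number 1 from the fixed end plate. Origin: centre of its underside. To be left standing where it is.
- carton1: A flat white carton with a plain blue band, 92 mm (its x) by 40 mm (its y) by 105 mm tall, about 0.11 kg, standing in the rack, number 2 from the fixed end plate. Origin: centre of its underside. To be left standing where it is.
- carton2: A flat white carton with a plain blue band, 92 mm (its x) by 40 mm (its y) by 105 mm tall, about 0.11 kg, standing in the rack, number 3 from the fixed end plate. Origin: centre of its underside. To be left standing where it is.
- saline: A clear plastic bottle, 64 mm across, 150 mm tall, on the counter behind the bar (the rack's +x side). Origin: centre of its underside. To be left alone.
- jar: A brown glass jar with a white cap, 48 mm across, 62 mm tall, on the counter behind the bar (the rack's +x side). Origin: centre of its underside. To be left alone.
Mind the look-alikes: they are no part of the job. Leave any purple or yellow look-alike of the carton2 alone.

How it is judged:
On the way, in this order (a step that is already met when the one before it is completed fails the run):
1. the release paddle is pressed down, the pawl off the teeth, with the follower still short of the end stop (value of joint release above 0.13 rad and value of joint follower below 0.15 m), for 0.1 s.
2. the follower is pushed fully back along the bar (value of joint follower above 0.184 m), for 0.1 s.
At the end, for the whole second after the job is handed in: The follower stands within 6 mm of the end stop, at rest, its release paddle sprung up again (under 0.11 rad); all cartons, the bottle and the jar stand upright, none moved by more than 20 mm (value of joint follower above 0.184 m and value of joint release below 0.11 rad and velocity of joint follower between -0.005 and 0.005 m/s and angle between each of carton0, carton1, carton2, saline, jar's own z axis and vertical below 0.2 rad); the robot touches nothing.
It fails at once if a carton in the rack is lifted, tipped or moved by more than 20 mm ((distance of carton0 from where it was at the start of the episode above 0.02 m or angle between carton0's own z axis and vertical above 0.2 rad) or (distance of carton1 from where it was at the start of the episode above 0.02 m or angle between carton1's own z axis and vertical above 0.2 rad) or (distance of carton2 from where it was at the start of the episode above 0.02 m or angle between carton2's own z axis and vertical above 0.2 rad)).
It fails at once if the bottle or the jar is lifted, tipped or moved by more than 20 mm ((distance of saline from where it was at the start of the episode above 0.02 m or angle between saline's own z axis and vertical above 0.2 rad) or (distance of jar from where it was at the start of the episode above 0.02 m or angle between jar's own z axis and vertical above 0.2 rad)).
It also fails if it takes over 40 s, if anything falls off the work surface, if the arm or the gripper's body presses on something with over 40 N, if the wrist force passes 120 N, or if a joint passes its speed limit or range.

## Working session

There is one attempt and no reset: what is moved stays moved. The work goes in short steps, Python scripts to look and compute and a tool call to move; the robot and the scene stay as the last step left them, time stands still between calls to the robot, and variables do not carry over. Pictures are saved under pics/ and viewed, and the job is handed in when it is done.

Besides the shell and the picture viewer there is one more tool, called after ">>>" as name(argument=value, ...) on one line, values as JSON. step_arm: Moves the arm, as the interface text tells. Its arguments: {"type":"object","properties":{"targets":{"type":"array","items":{"type":"number"}},"squeeze":{"type":"number"}},"required":["targets"]}

```bash
ls; mkdir -p pics
cat > h.py <<'E'
import numpy as np,cv2
from workcell import bot
def cam(n,save=None):
    c=bot.read_camera(n)
    if save: cv2.imwrite('pics/'+save,c['frame'][:,:,::-1])
    return c
def cloud(c):
    d=c['depth'];v,u=np.mgrid[:d.shape[0],:d.shape[1]]
    P=np.stack([(u-c['cx'])/c['fx']*d,(v-c['cy'])/c['fy']*d,d],-1)
    R=cv2.Rodrigues(np.array(c['rvec'],float))[0]
    W=(P-np.array(c['tvec']))@R
    W[d<=0]=np.nan
    return W
E
python3 - <<'E'
from h import *
import pickle
s=bot.read_state();print(s)
D={}
for n in ["scene","side","wrist"]:
    D[n]=cam(n,n+'0.png')
pickle.dump(D,open('d0.pkl','wb'))
E
```

```text
pics
{'time': 0.0, 'q': array([-1.17889098e+00,  2.64734763e-01,  1.60543313e+00,  2.63926652e-05,
        1.27368589e+00, -3.68946180e-02]), 'joint_vel': array([-0.00012475,  0.00061908, -0.00267672,  0.00114713,  0.00070136,
        0.00057463]), 'joint_torque': array([-6.25192133e-04, -5.15119600e+01, -3.67309606e+01, -1.73375025e-05,
        1.30632284e-02, -3.26011593e-05]), 'tool_pos': array([ 0.28038129, -0.61320886,  0.24094246]), 'tcp_rot': array([ 0.8891337 ,  1.3839522 , -0.88697774]), 'wrist_force': array([-0.60867772, -0.39970714, -0.35507695]), 'torque': array([0.00271105, 0.02961327, 0.02393134]), 'width': 1.000496601468711}
```

View pics/scene0.png

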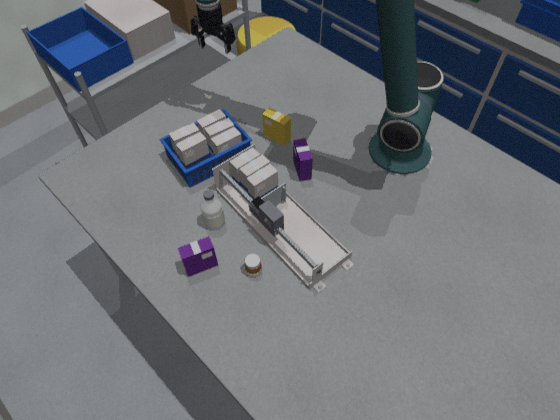

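View pics/side0.png

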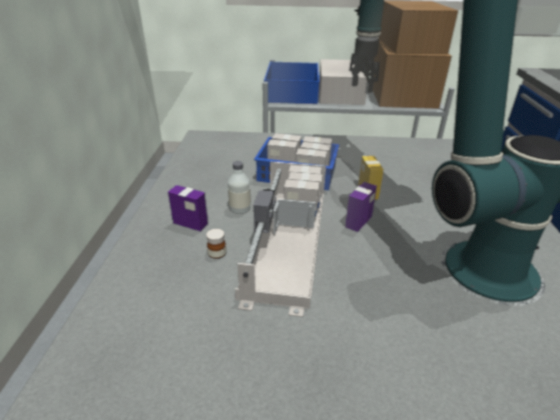

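View pics/wrist0.png

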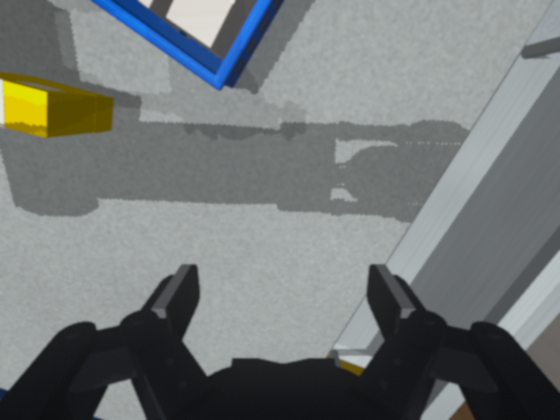

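The scene view shows the rack from about (215,180) to (350,255). The grey follower housing is at (267,215), the cartons at (253,172), the bottle at (212,212), and the jar at (253,264). There are purple look-alikes at (198,257) and (303,160), and a yellow one at (277,126). Next I measure the geometry.

Run:
```python
from h import *
import pickle
D=pickle.load(open('d0.pkl','rb'))
for n,(a,b,c,d) in dict(scene=(200,130,360,300),side=(170,120,350,320)).items():
    f=D[n]['frame'][b:d,a:c,::-1]; cv2.imwrite(f'pics/{n}_crop.png',cv2.resize(f,None,fx=3 if n=='side' else 3.5,fy=3 if n=='side' else 3.5,interpolation=cv2.INTER_CUBIC))
    W=cloud(D[n]); print(n, -cv2.Rodrigues(np.array(D[n]['rvec'],float))[0].T@np.array(D[n]['tvec']),D[n]['fx'])
    if n=='scene': pts=[(349,258),(320,287),(265,203),(253,172),(270,215),(260,204),(278,224),(212,195),(253,260),(300,255),(215,190),(318,268)]
    else: pts=[(265,203),(262,215),(248,270),(238,170),(216,236),(303,190),(295,212)]
    for u,v in pts: print((u,v),W[v,u].round(3))
```

```text
scene [1.05265043 0.50230289 1.19973245] 461.8969465764059
(349, 258) [0.451 0.156 0.002]
(320, 287) [0.581 0.159 0.002]
(265, 203) [ 0.555 -0.087  0.144]
(253, 172) [ 0.482 -0.22   0.106]
(270, 215) [ 0.576 -0.044  0.149]
(260, 204) [ 0.556 -0.109  0.118]
(278, 224) [ 0.566 -0.024  0.114]
(212, 195) [ 0.645 -0.212  0.149]
(253, 260) [ 0.675 -0.014  0.06 ]
(300, 255) [0.579 0.076 0.079]
(215, 190) [ 0.566 -0.323 -0.002]
(318, 268) [0.58  0.144 0.094]
side [0.47452989 0.76156555 0.65715314] 400.63076301915805
(265, 203) [ 0.552 -0.029  0.147]
(262, 215) [ 0.559 -0.02   0.119]
(248, 270) [0.572 0.145 0.092]
(238, 170) [ 0.644 -0.211  0.134]
(216, 236) [ 0.671 -0.005  0.061]
(303, 190) [ 0.463 -0.173  0.101]
(295, 212) [ 0.482 -0.132  0.055]
```

View pics/scene_crop.png

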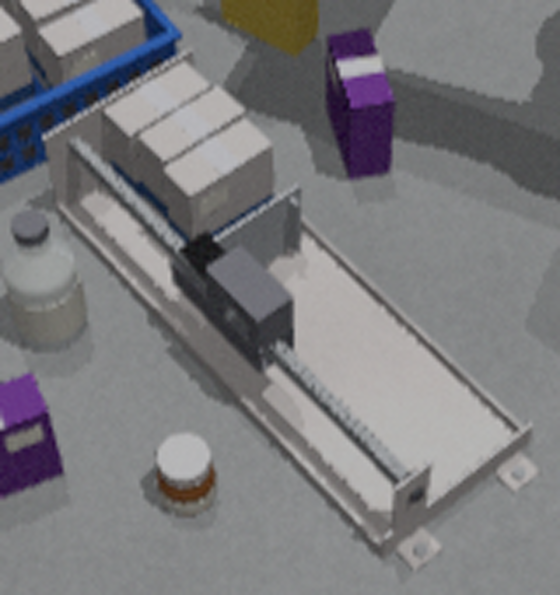

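View pics/side_crop.png

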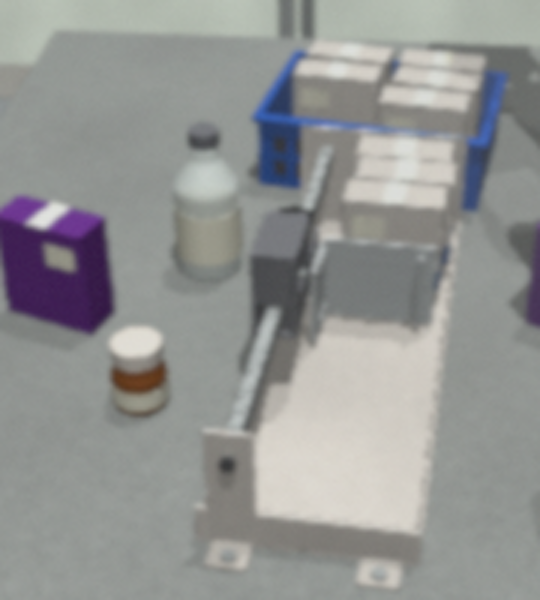

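The crops show the grey hood top at scene pixel (270,212). The black paddle sits just before it at (258,201), with cartons beyond the jaw plate. Next I fit the bar and hood.

Run:
```python
from h import *
import pickle
D=pickle.load(open('d0.pkl','rb'))
for n in ['scene','side']:
    W=cloud(D[n]).reshape(-1,3); F=D[n]['frame'].reshape(-1,3)
    def sel(x0,x1,y0,y1,z0,z1): 
        m=(W[:,0]>x0)&(W[:,0]<x1)&(W[:,1]>y0)&(W[:,1]<y1)&(W[:,2]>z0)&(W[:,2]<z1);return m
    h=sel(.5,.62,-.14,.1,.139,.152)
    P=W[h]; print(n,'hood',len(P),P[:,2].mean(), P[:,:2].min(0),P[:,:2].max(0)); r=cv2.minAreaRect((P[:,:2]*1000).astype(np.float32)); print(r,cv2.boxPoints(r).round(0).tolist())
    p=sel(.5,.62,-.16,-.06,.110,.135); q=W[p]; print('paddle',len(q)); 
    for a,b in zip(q,F[p]): print(a.round(3),b) if n=='scene' else 0
    b=sel(.53,.61,.0,.135,.083,.097); P=W[b]; print('bar',len(P),P.mean(0)); l=cv2.fitLine((P[:,:2]).astype(np.float32),cv2.DIST_HUBER,0,.01,.01).ravel();print(l, np.degrees(np.arctan2(l[1],l[0])))
    b=sel(.53,.61,-.3,-.12,.083,.097); P=W[b]; print('bar front',len(P),np.nanmedian(P,0))
    b=sel(.53,.61,.12,.18,.098,.115); P=W[b]; print('bracket',len(P),P.mean(0))
```

```text
scene hood 290 0.1455647329650593 [ 0.54306276 -0.09098815] [ 0.58490542 -0.01935821]
((564.1177368164062, -55.64649963378906), (69.0081787109375, 38.212852478027344), 83.6632308959961) [[541.0, -88.0], [579.0, -92.0], [587.0, -23.0], [549.0, -19.0]]
paddle 118
[ 0.544 -0.129  0.127] [57 56 59]
[ 0.547 -0.13   0.125] [39 36 38]
[ 0.544 -0.13   0.121] [28 28 30]
[ 0.545 -0.123  0.128] [32 35 35]
[ 0.553 -0.133  0.122] [53 53 54]
[ 0.552 -0.129  0.124] [36 34 31]
[ 0.55  -0.126  0.125] [27 28 29]
[ 0.548 -0.124  0.125] [23 23 27]
[ 0.545 -0.124  0.122] [27 29 29]
[ 0.544 -0.12   0.126] [46 45 49]
[ 0.558 -0.131  0.124] [30 31 36]
[ 0.557 -0.128  0.125] [28 23 28]
[ 0.555 -0.126  0.125] [23 15 23]
[ 0.552 -0.125  0.123] [25 26 26]
[ 0.55  -0.122  0.124] [23 29 29]
[ 0.547 -0.122  0.122] [33 31 32]
[ 0.546 -0.119  0.123] [29 26 32]
[ 0.545 -0.115  0.127] [46 48 50]
[ 0.565 -0.132  0.124] [89 90 94]
[ 0.562 -0.131  0.122] [37 39 38]
[ 0.561 -0.128  0.125] [28 31 32]
[ 0.557 -0.128  0.12 ] [27 28 28]
[ 0.557 -0.124  0.125] [24 23 28]
[ 0.555 -0.121  0.125] [31 32 34]
[ 0.552 -0.12   0.123]
[... 3128 characters left out ...]
 [57 59 60]
[ 0.58  -0.071  0.111] [45 44 48]
bar 203 [0.57533087 0.06871256 0.09181794]
[0.09159567 0.99579626 0.57602817 0.06741837] 84.74458
bar front 201 [ 0.55052951 -0.21679299  0.09244362]
bracket 32 [0.58012509 0.14250668 0.10458575]
side hood 277 0.14573176103564162 [ 0.5374221  -0.09007623] [ 0.57826714 -0.01762216]
((558.3253784179688, -53.753868103027344), (72.03032684326172, 37.05270004272461), 85.18675231933594) [[537.0, -88.0], [574.0, -91.0], [580.0, -19.0], [543.0, -16.0]]
paddle 38
bar 207 [0.5683721  0.06601313 0.09360428]
[0.10539242 0.9944307  0.56843156 0.0714827 ] 83.95022
bar front 101 [ 0.53989443 -0.22995204  0.09459186]
bracket 80 [0.5761418  0.14471886 0.10444093]
```

```bash
cat >> h.py <<'E'
from scipy.spatial.transform import Rotation as Ro
Y=np.array([np.cos(np.radians(84.9)),np.sin(np.radians(84.9)),0]);X=np.array([Y[1],-Y[0],0])
def goto(p,R1):
    s=bot.read_state();R0=Ro.from_rotvec(s['tcp_rot'])
    print('shift mm',(R0.inv().apply(np.array(p)-s['tool_pos'])*1000).round(1),'turn deg',np.degrees((R0.inv()*R1).as_rotvec()).round(2))
E
python3 - <<'E'
from h import *
s=bot.read_state();R0=Ro.from_rotvec(s['tcp_rot']).as_matrix();print(s['time'],R0.round(3),s['tool_pos'])
face=np.array([.558,-.090,0])
for sg in (1,-1):
    z=sg*X; x=np.array([0,0,-1.]); y=np.cross(z,x)
    R1=Ro.from_matrix(np.stack([x,y,z],1)); print(sg); goto(face-Y*.016+[0,0,.20],R1)
E
```

```text
0.15 [[-0.001  0.909  0.416]
 [ 0.002  0.416 -0.909]
 [-1.     0.    -0.002]] [ 0.28044568 -0.61337565  0.24122538]
1
shift mm [  41.9  462.1 -346.6] turn deg [-6.033e+01 -9.000e-02 -6.000e-02]
-1
shift mm [  41.9  462.1 -346.6] turn deg [ 1.1967e+02 -7.0000e-02  1.0000e-01]
```

>>> step_arm(targets=[0, 46, -35, -6, 0, 0, 255], squeeze=20)

```text
time: 0.28
tool_pos: [0.3088, -0.5607, 0.2413]
tcp_rot: [0.809, 1.415, -0.81]
wrist_force: [1.3, 0.6, -0.0]
width: 0.818
```

I passed that shift in mm instead of m. The per-row cap held it to a 60 mm move in the right direction. I'll recompute in metres.

```bash
cat >> h.py <<'E'
R1=Ro.from_matrix(np.stack([[0,0,-1.],Y,X],1))
face=np.array([.558,-.090,0])
E
python3 - <<'E'
from h import *
print(bot.read_state()['tool_pos']);goto(face-Y*.016+[0,0,.20],R1)
E
```

```text
[ 0.30880804 -0.56072419  0.24130787]
shift mm [  40.9  444.2 -266.4] turn deg [-5.444e+01 -2.000e-02  5.000e-02]
```

>>> step_arm(targets=[0, 0.05, -0.03, -6, 0, 0, 255, 0, 0.1, -0.06, -12, 0, 0, 255, 0, 0.15, -0.09, -18, 0, 0, 255, 0, 0.2, -0.12, -24, 0, 0, 255, 0, 0.25, -0.15, -30, 0, 0, 255, 0, 0.3, -0.18, -36, 0, 0, 255, 0, 0.35, -0.21, -42, 0, 0, 255, 0, 0.4, -0.24, -48, 0, 0, 255, 0, 0.444, -0.266, -54.4, 0, 0, 255, 0.02, 0.444, -0.266, -54.4, 0, 0, 255, 0.04, 0.444, -0.266, -54.4, 0, 0, 255, 0.04, 0.444, -0.266, -54.4, 0, 0, 255, 0.04, 0.444, -0.266, -54.4, 0, 0, 255])

```text
time: 1.9
tool_pos: [0.5566, -0.1051, 0.202]
tcp_rot: [0.071, 1.57, -0.071]
wrist_force: [0.9, -0.2, 0.1]
width: 0.003
```

Run:
```python
from h import *
import pickle
D={n:cam(n,n+'1.png') for n in ['scene','side','wrist']}
pickle.dump(D,open('d1.pkl','wb'))
s=bot.read_state();print(s['time'],s['tool_pos'],s['wrist_force'],s['width']);goto(face-Y*.016+[0,0,.16],R1)
for n,(a,b,c,d) in dict(scene=(200,100,360,260),side=(190,100,350,260)).items():
    cv2.imwrite(f'pics/{n}1c.png',cv2.resize(D[n]['frame'][b:d,a:c,::-1],None,fx=3.7,fy=3.7,interpolation=cv2.INTER_CUBIC))
```

```text
2.05 [ 0.5575241  -0.10485525  0.20318671] [ 0.62992112 -0.22457955 -1.1778491 ] 0.0025366647599608886
shift mm [43.2 -1.2 -0.9] turn deg [-0.01  0.09  0.01]
```

View pics/scene1c.png

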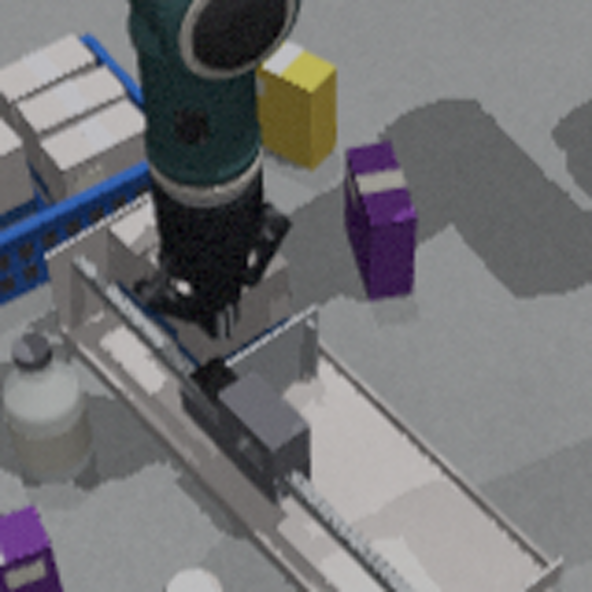

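View pics/side1c.png

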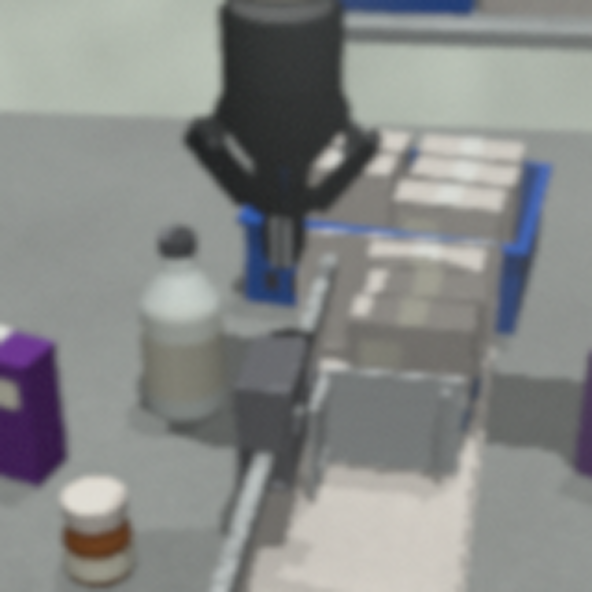

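View pics/wrist1.png

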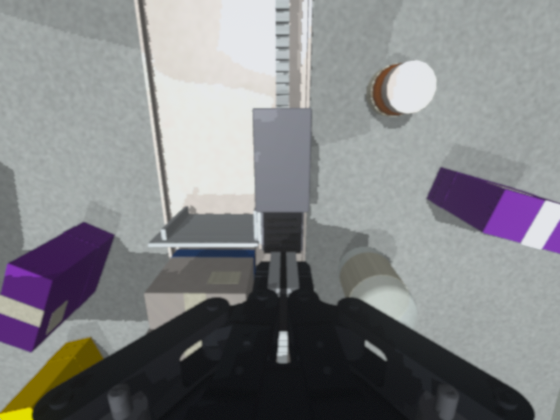

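The wrist view shows the hood top at (253–312, 107–212) and the black paddle below it at (282,230). The shut fingertips are at (284,260), aligned with the bar. I'll check the face with the wrist depth, and the fingertip height with the other cameras.

Run:
```python
from h import *
import pickle
D=pickle.load(open('d1.pkl','rb'))
W=cloud(D['wrist'])
for u,v in [(257,205),(282,205),(307,205),(282,212),(282,115),(282,218),(282,225),(282,235),(282,243),(265,230),(298,230),(282,60),(282,10)]: 
    p=W[v,u]; print((u,v),p.round(4),'rack', np.round([(p-face)@X,(p-face)@Y,p[2]],4))
for n in ['scene','side']:
    W=cloud(D[n]).reshape(-1,3); q=W-face; a=q@X; b=q@Y
    m=(abs(a)<.04)&(b<.02)&(b>-.05)&(W[:,2]>.155)&(W[:,2]<.21); i=np.where(m)[0]; z=W[i,2]; o=i[np.argsort(z)[:12]]
    print(n,len(i)); print(np.c_[a[o],b[o],W[o,2]].round(4))
```

```text
(257, 205) [ 0.5418 -0.0828  0.1471] rack [-0.0168  0.0057  0.1471]
(282, 205) [ 0.5587 -0.0838  0.1487] rack [0.0002 0.0062 0.1487]
(307, 205) [ 0.5756 -0.086   0.1467] rack [0.0171 0.0056 0.1467]
(282, 212) [ 0.5582 -0.0896  0.1462] rack [0.0002 0.0004 0.1462]
(282, 115) [ 0.5639 -0.0264  0.1474] rack [0.0002 0.0639 0.1474]
(282, 218) [ 0.557  -0.1022  0.1239] rack [ 1.000e-04 -1.220e-02  1.239e-01]
(282, 225) [ 0.5565 -0.1078  0.1241] rack [ 1.000e-04 -1.790e-02  1.241e-01]
(282, 235) [ 0.5558 -0.116   0.1248] rack [ 1.000e-04 -2.610e-02  1.248e-01]
(282, 243) [ 0.5551 -0.1229  0.1245] rack [ 1.000e-04 -3.310e-02  1.245e-01]
(265, 230) [ 0.5429 -0.1109  0.1241] rack [-0.0132 -0.0221  0.1241]
(298, 230) [ 0.5686 -0.1132  0.1239] rack [ 0.0126 -0.0222  0.1239]
(282, 60) [0.5672 0.0119 0.0946] rack [1.000e-04 1.023e-01 9.460e-02]
(282, 10) [0.5701 0.0439 0.0945] rack [1.000e-04 1.344e-01 9.450e-02]
scene 28
[[-0.0053 -0.005   0.1943]
 [ 0.0014 -0.0052  0.1952]
 [ 0.0063 -0.0033  0.1968]
 [-0.0081 -0.0083  0.1977]
 [ 0.0046 -0.0053  0.1978]
 [ 0.0097 -0.0032  0.1997]
 [ 0.014  -0.0198  0.2002]
 [ 0.012  -0.009   0.2002]
 [ 0.0078 -0.0055  0.2003]
 [ 0.01   -0.0071  0.2006]
 [-0.0046 -0.0035  0.2008]
 [-0.0087 -0.0088  0.2012]]
side 58
[[-9.000e-03 -7.900e-03  1.928e-01]
 [ 5.000e-04 -5.700e-03  1.931e-01]
 [-7.000e-03 -5.500e-03  1.939e-01]
 [-2.300e-03 -4.000e-03  1.942e-01]
 [-4.900e-03 -3.300e-03  1.948e-01]
 [-9.100e-03 -7.300e-03  1.959e-01]
 [-4.500e-03 -5.500e-03  1.964e-01]
 [ 1.000e-04 -3.700e-03  1.969e-01]
 [-8.700e-03 -9.700e-03  1.973e-01]
 [ 2.200e-03 -1.900e-03  1.977e-01]
 [-7.300e-03 -3.500e-03  1.977e-01]
 [-2.700e-03 -1.800e-03  1.982e-01]]
```

>>> step_arm(targets=[0.025, -0.001, 0, 0, 0, 0, 255, 0.05, -0.001, 0, 0, 0, 0, 255, 0.06, -0.001, 0, 0, 0, 0, 255, 0.06, -0.001, 0, 0, 0, 0, 255])

```text
time: 2.55
tool_pos: [0.5568, -0.1051, 0.1421]
tcp_rot: [0.069, 1.571, -0.069]
wrist_force: [-0.0, 0.3, 0.7]
width: -0.002
```

```bash
cat > st.py <<'E'
from h import *
for i in range(3):
    cam('wrist'); s=bot.read_state();p=s['tool_pos']-face;print(s['time'],'rack x,y,z mm',np.round([p@X*1000,p@Y*1000,p[2]*1000],1),'tip',round(p[2]*1000-11,1),'F rack',np.round([s['wrist_force']@X,s['wrist_force']@Y,s['wrist_force'][2]],2))
E
python3 st.py
```

```text
2.6 rack x,y,z mm [  0.8 -15.1 142.9] tip 131.9 F rack [-0.62  0.17  0.06]
2.65 rack x,y,z mm [  1.2 -15.2 143.4] tip 132.4 F rack [0.31 0.02 0.78]
2.7 rack x,y,z mm [  1.4 -15.2 143.7] tip 132.7 F rack [ 0.09 -0.06  0.27]
```

>>> step_arm(targets=[0.005, 0, 0, 0, 0, 0, 255, 0.009, 0, 0, 0, 0, 0, 255, 0.012, 0, 0, 0, 0, 0, 255, 0.012, 0, 0, 0, 0, 0, 255])

```text
time: 3.2
tool_pos: [0.5573, -0.1053, 0.1305]
tcp_rot: [0.068, 1.569, -0.069]
wrist_force: [0.3, -1.6, 3.5]
width: 0.002
```

```bash
python3 st.py
```

```text
3.25 rack x,y,z mm [  0.7 -15.3 130.6] tip 119.6 F rack [-0.51 -1.75  3.02]
3.3 rack x,y,z mm [  0.7 -15.3 130.7] tip 119.7 F rack [-1.04 -1.75  3.08]
3.35 rack x,y,z mm [  0.7 -15.2 130.7] tip 119.7 F rack [-0.7  -1.53  2.39]
```

The tip is pressing on the paddle with about 3 N. I'll go 3.5 mm deeper, to between level and the hard stop.

>>> step_arm(targets=[0.002, 0, 0, 0, 0, 0, 255, 0.0035, 0, 0, 0, 0, 0, 255, 0.0035, 0, 0, 0, 0, 0, 255, 0.0035, 0, 0, 0, 0, 0, 255])

```text
time: 3.85
tool_pos: [0.5574, -0.105, 0.1271]
tcp_rot: [0.069, 1.569, -0.069]
wrist_force: [0.7, -2.2, 5.0]
width: 0.001
```

```bash
python3 st.py
python3 - <<'E'
from h import *
c=cam('scene'); cv2.imwrite('pics/s2.png',cv2.resize(c['frame'][150:260,210:320,::-1],None,fx=5,fy=5,interpolation=cv2.INTER_CUBIC))
E
```

```text
3.9 rack x,y,z mm [  0.7 -15.  127.1] tip 116.1 F rack [ 0.32 -1.54  4.87]
3.95 rack x,y,z mm [  0.7 -15.  127.1] tip 116.1 F rack [ 0.41 -2.19  3.62]
4.0 rack x,y,z mm [  0.7 -15.  127.1] tip 116.1 F rack [ 0.11 -1.91  4.94]
```

View pics/s2.png

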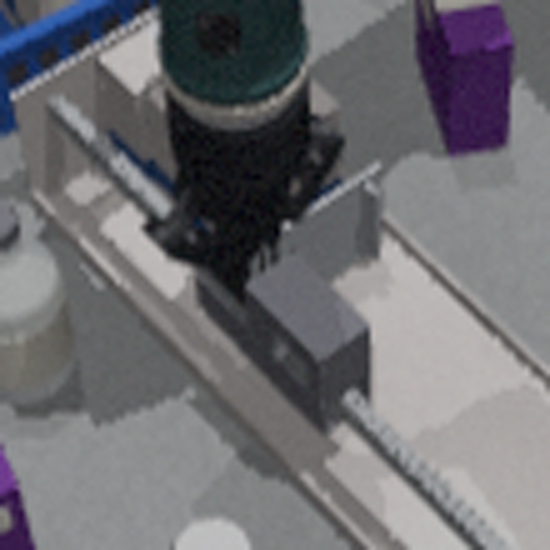

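The fingertips are on the paddle just before the hood, with the tip at 116 mm and about 5 N. Now a trial push of 40 mm.

>>> step_arm(targets=[0, 0.003, 0, 0, 0, 0, 255, 0, 0.006, 0, 0, 0, 0, 255, 0, 0.01, 0, 0, 0, 0, 255, 0, 0.014, 0, 0, 0, 0, 255, 0, 0.018, 0, 0, 0, 0, 255, 0, 0.022, 0, 0, 0, 0, 255, 0, 0.026, 0, 0, 0, 0, 255, 0, 0.03, 0, 0, 0, 0, 255, 0, 0.035, 0, 0, 0, 0, 255, 0, 0.04, 0, 0, 0, 0, 255])

```text
time: 5.3
tool_pos: [0.5609, -0.0649, 0.1269]
tcp_rot: [0.069, 1.569, -0.069]
wrist_force: [1.8, -2.7, 4.7]
width: 0.003
```

```bash
python3 st.py
python3 - <<'E'
from h import *
c=cam('scene'); cv2.imwrite('pics/s3.png',cv2.resize(c['frame'][150:290,200:360,::-1],None,fx=4,fy=4,interpolation=cv2.INTER_CUBIC))
W=cloud(c).reshape(-1,3);q=W-face;a=q@X;b=q@Y
m=(abs(a)<.03)&(b>.02)&(b<.2)&(W[:,2]>.141)&(W[:,2]<.152);print('hood rear',np.percentile(b[m],[90,98,100]))
m=(abs(a)<.03)&(b>.17)&(b<.3)&(W[:,2]>.1)&(W[:,2]<.115);print('bracket',np.percentile(b[m],[0,50,100]),m.sum())
E
```

```text
5.35 rack x,y,z mm [  0.6  25.9 126.9] tip 115.9 F rack [ 2.38 -0.89  4.33]
5.4 rack x,y,z mm [  0.6  25.8 126.9] tip 115.9 F rack [ 3.1  -0.08  3.86]
5.45 rack x,y,z mm [  0.5  25.8 126.8] tip 115.8 F rack [2.82 1.07 3.29]
hood rear [0.10510345 0.11040608 0.11207013]
bracket [0.19374592 0.23454829 0.23674274] 32
```

View pics/s3.png

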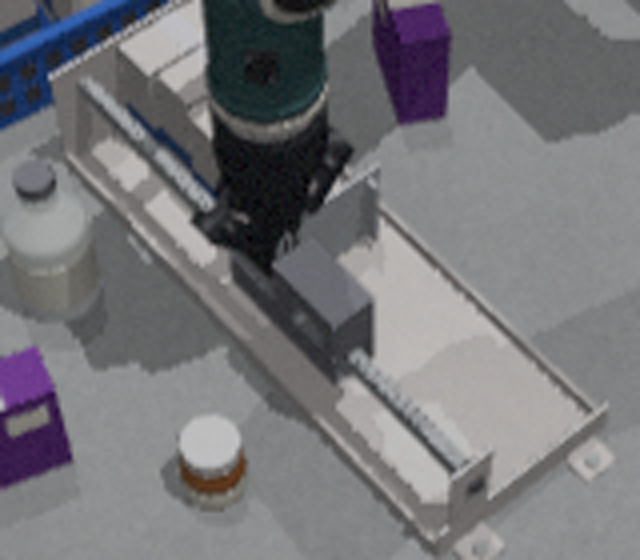

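The follower has moved back about 40 mm with little force. I'll keep going.

>>> step_arm(targets=[0, 0.005, 0, 0, 0, 0, 255, 0, 0.01, 0, 0, 0, 0, 255, 0, 0.015, 0, 0, 0, 0, 255, 0, 0.02, 0, 0, 0, 0, 255, 0, 0.025, 0, 0, 0, 0, 255, 0, 0.03, 0, 0, 0, 0, 255, 0, 0.035, 0, 0, 0, 0, 255, 0, 0.04, 0, 0, 0, 0, 255, 0, 0.045, 0, 0, 0, 0, 255, 0, 0.05, 0, 0, 0, 0, 255, 0, 0.055, 0, 0, 0, 0, 255, 0, 0.06, 0, 0, 0, 0, 255, 0, 0.065, 0, 0, 0, 0, 255, 0, 0.07, 0, 0, 0, 0, 255, 0, 0.075, 0, 0, 0, 0, 255, 0, 0.08, 0, 0, 0, 0, 255])

```text
time: 7.5
tool_pos: [0.5678, 0.0147, 0.1269]
tcp_rot: [0.069, 1.569, -0.069]
wrist_force: [2.4, -2.2, 4.1]
width: -0.004
```

```bash
python3 st.py
python3 - <<'E'
from h import *
c=cam('scene'); cv2.imwrite('pics/s4.png',cv2.resize(c['frame'][150:290,200:360,::-1],None,fx=4,fy=4,interpolation=cv2.INTER_CUBIC))
W=cloud(c).reshape(-1,3);q=W-face;a=q@X;b=q@Y
m=(abs(a)<.03)&(b>.02)&(b<.25)&(W[:,2]>.141)&(W[:,2]<.152);print('hood rear',np.percentile(b[m],[90,98,100]))
E
```

```text
7.55 rack x,y,z mm [  0.5 105.8 126.9] tip 115.9 F rack [ 2.8  -0.98  4.99]
7.6 rack x,y,z mm [  0.3 105.7 126.8] tip 115.8 F rack [2.76 0.18 4.75]
7.65 rack x,y,z mm [  0.2 105.6 126.7] tip 115.7 F rack [2.41 0.79 4.49]
hood rear [0.18535185 0.19005486 0.19261131]
```

View pics/s4.png

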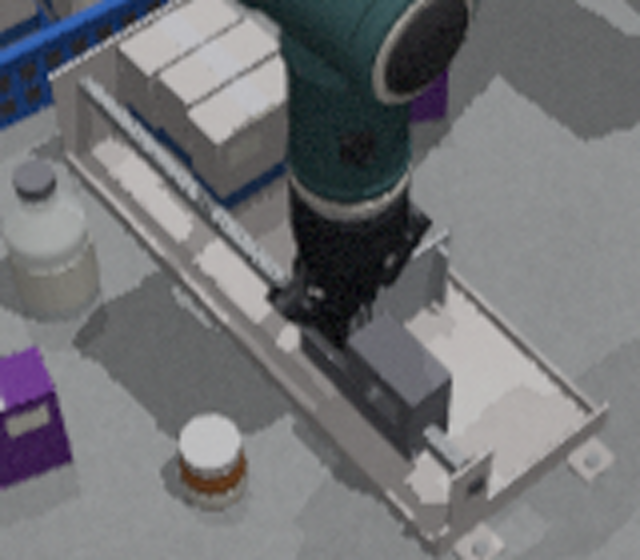

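>>> step_arm(targets=[0, 0.004, 0, 0, 0, 0, 255, 0, 0.008, 0, 0, 0, 0, 255, 0, 0.012, 0, 0, 0, 0, 255, 0, 0.016, 0, 0, 0, 0, 255, 0, 0.02, 0, 0, 0, 0, 255, 0, 0.023, 0, 0, 0, 0, 255, 0, 0.025, 0, 0, 0, 0, 255, 0, 0.027, 0, 0, 0, 0, 255])

```text
time: 8.7
tool_pos: [0.5698, 0.0413, 0.1268]
tcp_rot: [0.069, 1.57, -0.069]
wrist_force: [1.8, -2.1, 5.0]
width: 0.001
```

```bash
python3 st.py
```

```text
8.75 rack x,y,z mm [1.000e-01 1.321e+02 1.267e+02] tip 115.7 F rack [ 3.03 -0.91  5.99]
8.8 rack x,y,z mm [1.000e-01 1.320e+02 1.268e+02] tip 115.8 F rack [ 2.3  -0.9   5.31]
8.85 rack x,y,z mm [1.000e-01 1.320e+02 1.267e+02] tip 115.7 F rack [ 2.17 -0.7   5.  ]
```

>>> step_arm(targets=[0, 0.002, 0, 0, 0, 0, 255, 0, 0.004, 0, 0, 0, 0, 255, 0, 0.006, 0, 0, 0, 0, 255])

```text
time: 9.22
tool_pos: [0.5704, 0.0474, 0.1268]
tcp_rot: [0.069, 1.57, -0.069]
wrist_force: [2.7, -2.5, 5.4]
width: 0.001
```

```bash
python3 st.py
python3 - <<'E'
from h import *
c=cam('scene'); cv2.imwrite('pics/s5.png',cv2.resize(c['frame'][190:290,250:360,::-1],None,fx=5,fy=5,interpolation=cv2.INTER_CUBIC))
W=cloud(c).reshape(-1,3);q=W-face;a=q@X;b=q@Y
m=(abs(a)<.03)&(b>.02)&(b<.28)&(W[:,2]>.141)&(W[:,2]<.152);print('hood rear',np.percentile(b[m],[90,98,100]))
E
```

```text
9.275 rack x,y,z mm [1.000e-01 1.382e+02 1.267e+02] tip 115.7 F rack [ 2.32 -0.93  4.87]
9.325 rack x,y,z mm [1.000e-01 1.382e+02 1.268e+02] tip 115.8 F rack [ 2.39 -1.89  3.98]
9.375 rack x,y,z mm [1.000e-01 1.382e+02 1.267e+02] tip 115.7 F rack [ 3.17 -1.38  4.11]
hood rear [0.21752419 0.22330252 0.22425227]
```

View pics/s5.png

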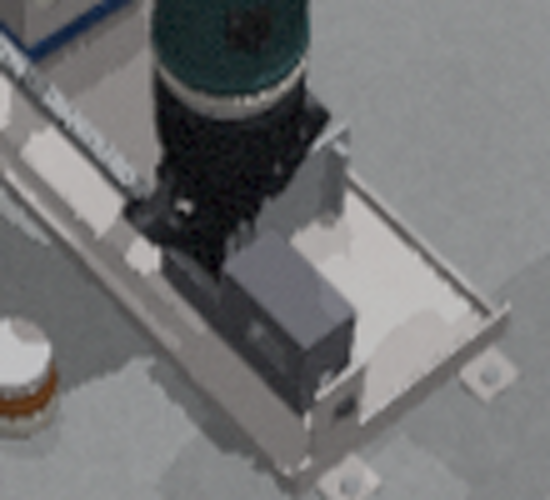

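>>> step_arm(targets=[0, 0.0015, 0, 0, 0, 0, 255, 0, 0.003, 0, 0, 0, 0, 255, 0, 0.003, 0, 0, 0, 0, 255])

```text
time: 9.8
tool_pos: [0.5705, 0.0501, 0.1268]
tcp_rot: [0.068, 1.57, -0.069]
wrist_force: [1.5, -3.7, 5.8]
width: 0.003
```

```bash
python3 st.py
```

```text
9.85 rack x,y,z mm [1.000e-01 1.407e+02 1.268e+02] tip 115.8 F rack [ 2.77 -3.86  5.  ]
9.9 rack x,y,z mm [  0.  140.7 126.8] tip 115.8 F rack [ 0.94 -3.67  5.93]
9.95 rack x,y,z mm [  0.  140.7 126.8] tip 115.8 F rack [ 2.22 -3.5   5.31]
```

>>> step_arm(targets=[0, 0.001, 0, 0, 0, 0, 255, 0, 0.002, 0, 0, 0, 0, 255, 0, 0.002, 0, 0, 0, 0, 255])

```text
time: 10.32
tool_pos: [0.5703, 0.0516, 0.1268]
tcp_rot: [0.067, 1.571, -0.07]
wrist_force: [1.3, -4.2, 6.3]
width: -0.002
```

```bash
python3 st.py
```

```text
10.375 rack x,y,z mm [ -0.2 142.1 126.8] tip 115.8 F rack [ 0.83 -4.3   5.86]
10.425 rack x,y,z mm [ -0.3 142.1 126.7] tip 115.7 F rack [ 0.96 -4.05  6.25]
10.475 rack x,y,z mm [ -0.3 142.1 126.7] tip 115.7 F rack [ 1.25 -5.16  5.78]
```

>>> step_arm(targets=[0, 0.0015, 0, 0, 0, 0, 255, 0, 0.003, 0, 0, 0, 0, 255, 0, 0.003, 0, 0, 0, 0, 255])

```text
time: 10.85
tool_pos: [0.5704, 0.0544, 0.1268]
tcp_rot: [0.067, 1.572, -0.07]
wrist_force: [-0.4, -5.7, 7.0]
width: -0.0
```

```bash
python3 st.py
python3 - <<'E'
from h import *
for n,(a,b,c,d) in dict(scene=(270,210,350,290),side=(220,180,320,300)).items():
    c_=cam(n); cv2.imwrite(f'pics/{n}6.png',cv2.resize(c_['frame'][b:d,a:c,::-1],None,fx=5,fy=5,interpolation=cv2.INTER_CUBIC))
    W=cloud(c_).reshape(-1,3);q=W-face;a=q@X;b=q@Y
    m=(abs(a)<.03)&(b>.02)&(b<.28)&(W[:,2]>.141)&(W[:,2]<.152);print('hood rear',np.percentile(b[m],[90,98,100]))
    m=(abs(a)<.03)&(b>.2)&(b<.3)&(W[:,2]>.098)&(W[:,2]<.11);print('bracket',np.percentile(b[m],[0,50,100]),m.sum())
E
```

```text
10.9 rack x,y,z mm [ -0.5 144.9 126.8] tip 115.8 F rack [ 0.49 -5.1   7.65]
10.95 rack x,y,z mm [ -0.5 144.9 126.8] tip 115.8 F rack [ 0.27 -5.28  7.61]
11.0 rack x,y,z mm [ -0.5 144.9 126.8] tip 115.8 F rack [-0.62 -5.02  6.99]
hood rear [0.2200571  0.22500965 0.22643022]
bracket [0.20165927 0.22805261 0.23622632] 56
hood rear [0.22395227 0.22603602 0.22751423]
bracket [0.20110093 0.23379795 0.23782555] 140
```

View pics/scene6.png

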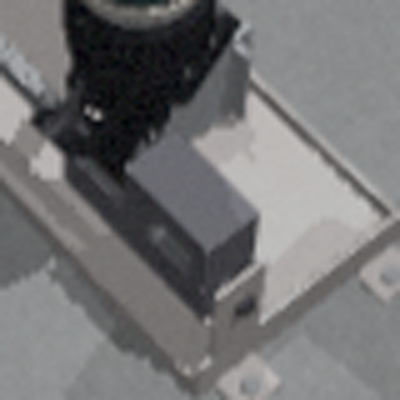

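View pics/side6.png

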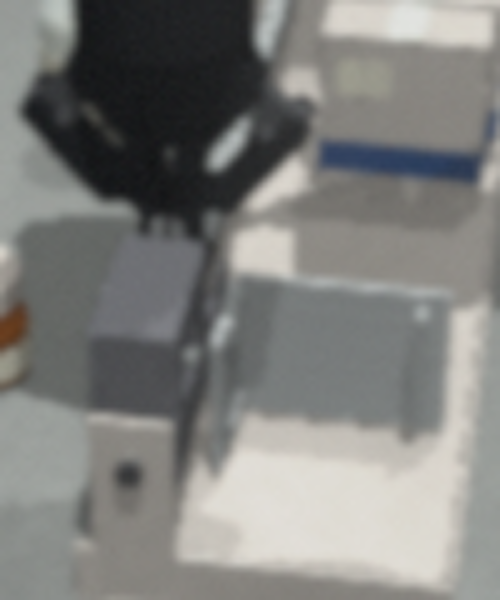

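The hood rear stopped at about 0.225 m while the fingertip slid on another 5 mm or so. So paddle friction had been carrying the follower, and the tip is only now reaching the face. I'll push firmly to confirm the stop.

>>> step_arm(targets=[0, 0.001, 0, 0, 0, 0, 255, 0, 0.002, 0, 0, 0, 0, 255, 0, 0.003, 0, 0, 0, 0, 255, 0, 0.003, 0, 0, 0, 0, 255])

```text
time: 11.6
tool_pos: [0.5705, 0.0557, 0.1269]
tcp_rot: [0.064, 1.572, -0.072]
wrist_force: [-1.2, -10.5, 8.6]
width: -0.0
```

```bash
python3 st.py
```

```text
11.65 rack x,y,z mm [ -0.5 146.2 126.9] tip 115.9 F rack [ -0.21 -10.87   8.62]
11.7 rack x,y,z mm [ -0.5 146.2 126.9] tip 115.9 F rack [ -0.03 -11.45   8.2 ]
11.75 rack x,y,z mm [ -0.5 146.2 126.9] tip 115.9 F rack [ -0.62 -11.03   7.95]
```

>>> step_arm(targets=[0, 0.001, 0, 0, 0, 0, 255, 0, 0.002, 0, 0, 0, 0, 255, 0, 0.003, 0, 0, 0, 0, 255, 0, 0.003, 0, 0, 0, 0, 255])

```text
time: 12.25
tool_pos: [0.5705, 0.0558, 0.1269]
tcp_rot: [0.06, 1.572, -0.076]
wrist_force: [-2.2, -20.6, 9.4]
width: -0.0
```

```bash
python3 st.py
python3 - <<'E'
from h import *
for n in ['scene','side']:
    c_=cam(n)
    W=cloud(c_).reshape(-1,3);q=W-face;a=q@X;b=q@Y
    m=(abs(a)<.03)&(b>.02)&(b<.28)&(W[:,2]>.141)&(W[:,2]<.152);print('hood rear',np.percentile(b[m],[90,98,100]))
E
```

```text
12.3 rack x,y,z mm [ -0.5 146.3 126.9] tip 115.9 F rack [ 1.000e-02 -2.086e+01  9.350e+00]
12.35 rack x,y,z mm [ -0.5 146.3 126.9] tip 115.9 F rack [  0.12 -21.14   9.71]
12.4 rack x,y,z mm [ -0.5 146.3 126.9] tip 115.9 F rack [ -0.61 -22.04   9.34]
hood rear [0.21917836 0.2246201  0.22702703]
hood rear [0.22391181 0.22687932 0.22829732]
```

The follower is firmly on the stop: 21 N and no movement. I'll ease the push slightly, keeping a light forward push, then lift straight up.

>>> step_arm(targets=[0, -0.002, 0, 0, 0, 0, 255, 0, -0.003, 0, 0, 0, 0, 255, -0.004, -0.003, 0, 0, 0, 0, 255, -0.01, -0.003, 0, 0, 0, 0, 255, -0.015, -0.0045, 0, 0, 0, 0, 255, -0.02, -0.0055, 0, 0, 0, 0, 255, -0.04, -0.0075, 0, 0, 0, 0, 255, -0.08, -0.0075, 0, 0, 0, 0, 255, -0.12, -0.0075, 0, 0, 0, 0, 255, -0.12, -0.0075, 0, 0, 0, 0, 255])

```text
time: 13.75
tool_pos: [0.5743, 0.0548, 0.2535]
tcp_rot: [0.07, 1.559, -0.067]
wrist_force: [0.3, -0.6, 0.4]
width: 0.002
```

```bash
python3 st.py
python3 - <<'E'
from h import *
for n,(a,b,c,d) in dict(scene=(200,130,360,290),side=(170,120,350,300),wrist=(0,0,560,420)).items():
    c_=cam(n); cv2.imwrite(f'pics/{n}7.png',cv2.resize(c_['frame'][b:d,a:c,::-1],None,fx=1.4 if n=='wrist' else 3.3,fy=1.4 if n=='wrist' else 3.3,interpolation=cv2.INTER_CUBIC))
    W=cloud(c_).reshape(-1,3);q=W-face;a=q@X;b=q@Y
    m=(abs(a)<.03)&(b>.02)&(b<.28)&(W[:,2]>.141)&(W[:,2]<.152);print(n,'hood rear',np.percentile(b[m],[0,2,90,98,100]))
    m=(abs(a)<.012)&(b>.115)&(b<.152)&(W[:,2]>.105)&(W[:,2]<.135);print('paddle z',np.percentile(W[m,2],[10,50,90]) if m.sum() else 0,m.sum())
E
```

```text
13.8 rack x,y,z mm [  2.  145.4 250.8] tip 239.8 F rack [ 0.23  0.59 -0.89]
13.85 rack x,y,z mm [  0.8 145.1 248.7] tip 237.7 F rack [-0.33  0.34 -0.36]
13.9 rack x,y,z mm [ -0.  144.9 247.1] tip 236.1 F rack [0.66 0.02 0.18]
scene hood rear [0.15679975 0.15924736 0.22022707 0.22572207 0.22696013]
paddle z [0.12346797 0.12679126 0.12989086] 89
side hood rear [0.15757861 0.15954862 0.22457458 0.2261261  0.22799088]
paddle z [0.1276231  0.12873319 0.13008574] 51
wrist hood rear [0.15753224 0.158988   0.21877783 0.22378739 0.22519067]
paddle z [0.12565486 0.12816951 0.13057469] 991
```

View pics/scene7.png

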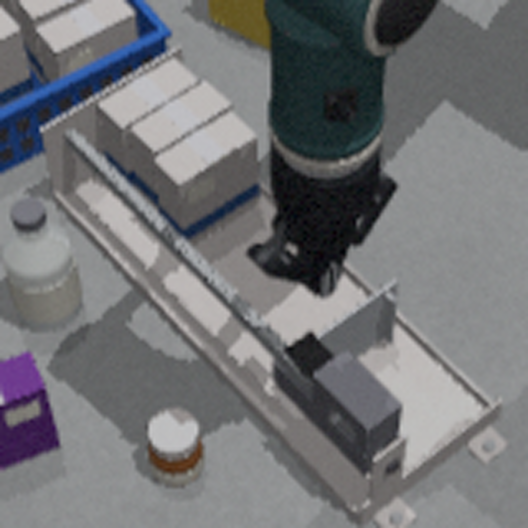

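View pics/wrist7.png

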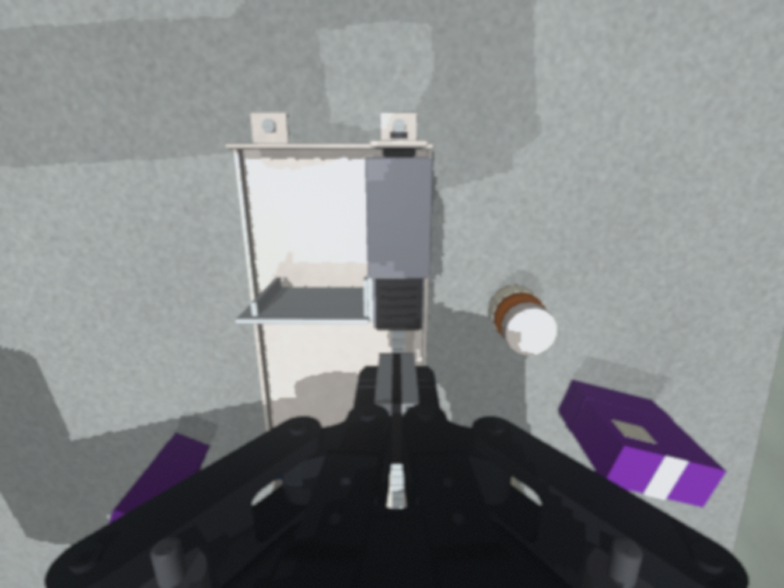

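The paddle is up (top at 127–128 mm). The hood front is still at the spot where it met the stop (157 mm back from its start), and the cartons, bottle and jar are standing. The arm is clear, so I hand in.

Run:
```python
from h import *
import pickle
W0=cloud(pickle.load(open('d0.pkl','rb'))['scene']);W1=cloud(cam('scene'))
for n,(u,v) in dict(c=(253,172),bottle=(212,195),jar=(253,260)).items(): print(n,W0[v-2:v+3,u-2:u+3].reshape(-1,3).mean(0).round(3),W1[v-2:v+3,u-2:u+3].reshape(-1,3).mean(0).round(3))
print(np.abs(bot.read_state()['joint_vel']).max())
bot.finish_job()
```

```text
c [ 0.482 -0.219  0.107] [ 0.483 -0.218  0.108]
bottle [ 0.632 -0.233  0.117] [ 0.632 -0.233  0.117]
jar [ 0.676 -0.013  0.062] [ 0.676 -0.013  0.062]
0.003359708232646844
the job is handed in; nothing more can be done
```

The follower is fully back against the end stop, the paddle has sprung up again, and I've handed the job in (no verdict is reported).

**What I did:** With the fingers shut I pressed the paddle down to about 116 mm, pushed the follower back 157 mm, then lifted straight off.

**Last checks:**
- **End stop:** the push rose to 21 N with no further movement. After I let go, the hood front was still at the same place.
- **Paddle:** its top reads about 127–128 mm, so it is up.
- **Other items:** points measured on the cartons, the bottle and the jar match the start to about 1 mm. They all look upright in the pictures.
- **Robot:** clear of everything, about 0.24 m above the counter.

**Things that didn't go as planned:**
- My first move call used mm instead of m. The per-row limit kept it to a harmless 60 mm move in the right direction.
- For most of the travel, friction on the paddle carried the follower, with the fingertip about 5 mm short of the push face. It only met the face at the very end.

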